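Turn round the backwards flavour carton

TASK

One of the two small cartons in the low wire rack has been shelved backwards, with its spout to the back and its plain end sticking out. Pull it right out, put it down on the table and let go, then take a fresh grip and slide it back, plain end first, into the same bay until it is fully home, its front flush with the rack and its spout facing out. Keep the carton upright and do not disturb the other carton or the other things on the table.

Things in the scene. Friction and masses are not known exactly. Their poses are not given: they have to be found in the camera images.
- rack: Low dark steel wire rack fixed to the table, 208 mm wide (x), 144 mm deep (y), 69 mm high; origin on the table under its centre, z up. Two bays side by side, centred at x = -50 and +50 mm, open only at the front, which faces the rack's own -y. Each bay is 64 mm wide inside (76 mm at its flared mouth). A carton that is home has its centre at y = -5 mm, against the stop plate behind it.
- rack_front (a point): Middle of the rack's front edge, 70 mm from the rack's centre towards its -y, 30 mm above the table. The bays run from here to a stop plate 130 mm further in and are roofed by cross wires, underside 63 mm above the table. No floor: cartons slide on the table top. The front panel of a carton that is home is level with this edge.
- carton_mid (a point): Centre of the box part of the backwards carton: cardboard box 56 mm wide (x), 130 mm long (y), 56 mm high (z), about 0.4 kg; point 28 mm above its underside. Its own -y points to the spout end, +y to the plain end. At the start it stands in either bay, spout inside, plain end sticking out 46 to 58 mm in front of the rack.
- carton_cap (a point): Centre of that carton's spout cap: white plastic cylinder 32 mm in diameter and 24 mm long, its axis level along the carton's y, 91 mm from the carton's centre and 28 mm above its underside. A 24 mm thick, 14 mm long neck joins it to the front panel; the spout sticks out 38 mm in all.
- neighbour_mid (a point): Centre of the other carton's box: same shape and size, standing the right way round in the other bay, its front level with the rack or up to 12 mm proud and its spout (38 mm) facing out; leave it alone.
- tin_mid (a point): Middle of a steel tin 76 mm in diameter and 105 mm high, standing on the table; a bystander.
- spanner: Spanner about 190 mm long lying flat along its own x; origin under its middle; a bystander.
- jar_mid (a point): Middle of a white jar 70 mm in diameter and 90 mm high, standing on the table; a bystander.
Not all that is in view belongs to the job. Several things have the shape of the rack; the one meant has the colours described above.

How it is judged (in metres and radians):
On the way, in this order (a step that is already met when the one before it is completed fails the run):
1. the backwards carton has been pulled right out of the rack (its centre more than 165 mm in front of the rack's centre) (y of carton_mid in the frame of rack below -0.165 m).
2. it has been put down on the table, more than half out of the rack, and let go (contact force between the fingers and carton below 0.3 N and height (world z) of carton_mid below 0.032 m and angle between carton_mid's own z axis and vertical below 0.1 rad and linear speed of carton below 0.02 m/s and y of carton_mid in the frame of rack below -0.075 m), for 0.2 s.
At the end, for the whole second after the job is handed in: The carton stands upright in its bay (centre within 8 mm of the bay's centre line), straight, its front panel at most 7 mm proud of the rack's front edge, its spout outside the rack, at rest and released ((x of carton_mid in the frame of rack between -0.058 and -0.042 m or x of carton_mid in the frame of rack between 0.042 and 0.058 m) and y of carton_mid in the frame of rack between -0.012 and 0 m and y of carton_cap in the frame of rack below -0.08 m and angle between the y axis of carton_mid and the y axis of rack, either way round below 0.1 rad and angle between carton_mid's own z axis and vertical below 0.08 rad and height (world z) of carton_mid below 0.032 m and linear speed of carton below 0.01 m/s); the robot touches nothing.
It fails at once if the carton is tipped by more than 30 degrees (angle between carton_mid's own z axis and vertical above 0.52 rad).
It fails at once if the other carton is moved by more than 15 mm (distance of neighbour_mid from where it was at the start of the episode above 0.015 m).
It fails at once if tin, spanner or jar is moved by more than 30 mm (distance of any of tin_mid, spanner, jar_mid from where it was at the start of the episode above 0.03 m).
It also fails if it takes over 72 s, if anything falls off the work surface, if the arm or the gripper's body presses on something with over 40 N, if the wrist force passes 120 N, or if a joint passes its speed limit or range.

ROBOT

A 6-joint arm with a two-finger parallel gripper is mounted at the origin on the work surface. World frame = base frame: x ahead of the robot, y to its left, z up, the work surface at z = 0. Lengths are in m, angles in degrees, forces in N, time in s.
With the tool pointing down it reaches from about 0.375 to 0.9 m from the base axis. Payload 3.1 kg.
Tool frame: the origin (TCP) lies midway between the tips of the shut fingers; the grasp point (between the pads) lies bot.hold_point_z behind it (bot.hold_point_z is the distance from the TCP to the grasp point, in m); z points along the fingers, y is the direction in which the jaws open and shut (so a half turn about z gives the same grasp; the last joint's range is limited). The gripper opens to 87 mm and grips with 3 to 60 N. Pads are 19 mm wide; open, the fingers measure 117 mm over their backs; the gripper's body (75 mm by 190 mm) begins 51 mm behind the grasp point.
Start: joints at [-78.638, 30.224, 82.088, -0, 67.689, -10.227], TCP at [0.23, -0.581, 0.223] pointing down, gripper open.
Joint ranges: [-176.69, 176.69], [-43.24, 126.21], [12.49, 139.97], [-82, 262], [0, 151.66], [-163.58, 163.58]. Speed limits (degrees/s): [159.86, 159.86, 180, 180, 180, 180].

INTERFACE

Orientations are given as a 3x3 rotation matrix whose columns are the frame's x, y, z axes.
In Python, from rig import bot, vision gives the robot as it stands.
- The arm moves only by the shell command python3 -m inch 'ROWS'. ROWS is JSON, a list of rows, each a list of 5 numbers: the finger opening in mm, from 0 to 87, then the shift along the tool's x, y, z in mm, then the turn about the tool's z in rad. In form: [[hand, dx, dy, dz, roll], ...]. A call has 1 to 8 rows; each row is the pose to reach, as a shift and turn from the pose measured when the call began, along the tool's axes at that moment; what a row does not reach only later rows make up. A row lasts 1/10 s, in which the tool goes at most 50 mm and 8.59 degrees, less where a joint would pass 70% of its speed; a pose out of reach is approached as far as the arm can. A call with a gripper value outside its range is refused whole. The fingers move at their own pace and stop on an object; the grip force is fixed at half the most. Time passes only in rows, so rows that repeat a pose let the fingers close. It gives the time, the measured TCP pose, the force and the opening at its end, in the units of the state.
- bot.read_state(): the state, without advancing time (a new reading comes with each control period).
- vision.capture(name): name is "scene" or "top" or "wrist"; returns (picture, depth): 400x640x3 uint8, red, green, blue; 400x640 float32, m along the optical axis (not along the pixel's ray), 0 where there is no reading.
- vision.camera_model(name): a dict with "intrinsics" (3x3 intrinsics, pixels), "camera_from_world" (4x4, takes a point from world to camera coordinates). Camera axes: x right, y down, z forward; pixel columns grow to the right and rows downward; lengths in m; the calibration is good to about 2 mm. A picture is of the moment at which its call begins: read the wrist's pose just before it. camera_model takes no time and is no camera call; for the wrist camera it gives the pose at the moment of the call.
- bot.hand_in(): hands the job in, once; it reports no verdict.
The state is a dict: "time_s": time; "joint_positions": joint angles; "qvel": joint speeds; "tau": joint torques, N m; "position": TCP position; "tcp_rot": TCP orientation; "force": force on the tool from outside, world axes, zero at the start; "moment": the same for the moment, N m; "opening": opening from 0.0 (shut) to 1.0 (fully open).
Only numpy, scipy, OpenCV 4.12 (cv2) and the standard library are available. Lean on these libraries where they do the work, as an engineer would, in place of code of your own. Each camera call takes 0.05 s, during which the arm holds its last target. There are 200 camera calls.

## Working session

There is one attempt and no reset: what is moved stays moved. The work goes in short steps, Python scripts to look and compute and a shell command to move; the robot and the scene stay as the last step left them, time stands still between calls to the robot, and variables do not carry over. Pictures are saved under pics/ and viewed, about 8 in all and at most 12, crops included, and the job is handed in when it is done.

```bash
ls; mkdir -p pics
cat > h.py <<'E'
from rig import bot, vision
import numpy as np, cv2
def snap(cam,fn):
    m=vision.camera_model(cam); p,d=vision.capture(cam)
    cv2.imwrite('pics/'+fn+'.png',p[:,:,::-1]); np.savez('pics/'+fn+'.npz',p=p,d=d,K=m['intrinsics'],T=m['camera_from_world'])
def load(fn):
    z=np.load('pics/'+fn+'.npz'); return z['p'],z['d'],z['K'],z['T']
def cloud(fn):
    p,d,K,T=load(fn); v,u=np.mgrid[:400,:640]
    c=np.stack([(u-K[0,2])/K[0,0]*d,(v-K[1,2])/K[1,1]*d,d,np.ones_like(d)],-1)
    w=c@np.linalg.inv(T).T; return w[...,:3]
def atz(fn,u,v,z):
    p,d,K,T=load(fn); I=np.linalg.inv(T); o=I[:3,3]; r=I[:3,:3]@np.linalg.inv(K)@[u,v,1]
    return o+r*(z-o[2])/r[2]
E
python3 - <<'E'
from h import *
snap('scene','s1'); snap('top','t1')
s=bot.read_state(); print(s['time_s'],s['tcp_rot'],s['opening'],bot.hold_point_z,s['force'])
for f in('s1','t1'): print(load(f)[3])
E
```

```text
pics
0.1 [[ 9.29861061e-01  3.67910673e-01 -3.78580972e-04]
 [ 3.67910684e-01 -9.29859080e-01  1.95424901e-03]
 [ 3.66962113e-04 -1.95646404e-03 -9.99998019e-01]] 0.9994384773430333 0.0187 [-0.52780976  0.202831   -0.52925329]
[[-0.61464756  0.7887342  -0.01033194  0.25306338]
 [ 0.54536625  0.4154587  -0.7279902  -0.25027597]
 [-0.56989827 -0.45309209 -0.68550968  1.39878843]
 [ 0.          0.          0.          1.        ]]
[[-9.25063800e-04 -9.99982593e-01  5.82727820e-03  5.20896576e-02]
 [-9.87544206e-01 -3.33309656e-06 -1.57341799e-01  5.04645283e-01]
 [ 1.57339079e-01 -5.90024603e-03 -9.87527013e-01  1.46103508e+00]
 [ 0.00000000e+00  0.00000000e+00  0.00000000e+00  1.00000000e+00]]
```

View pics/t1.png

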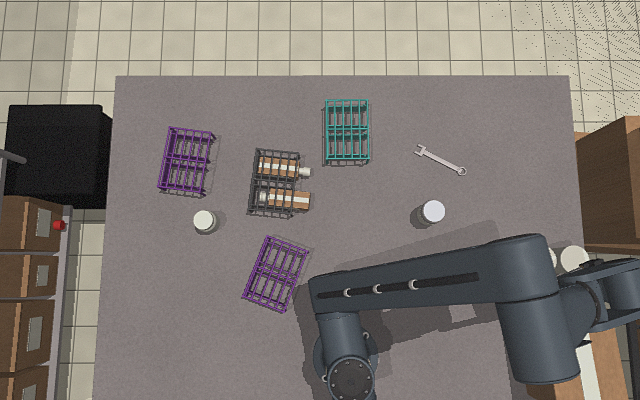

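View pics/s1.png

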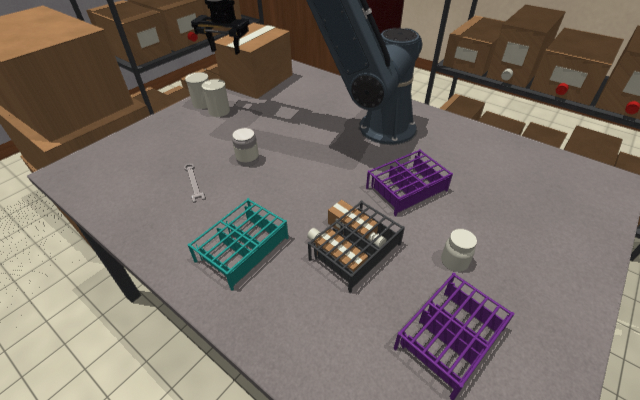

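Run:
```python
from h import *
p,d,K,T=load('t1'); c=p[140:225,240:325,::-1]
cv2.imwrite('pics/t1c.png',cv2.resize(c,None,fx=7,fy=7,interpolation=cv2.INTER_CUBIC))
w=cloud('t1'); print(K)
for (u,v) in [(305,201),(300,201),(309,193),(305,171),(280,190),(432,211),(204,220),(440,160)]: print(u,v,w[v,u].round(4))
# protruding carton top
m=(abs(w[...,2]-.056)<.006); m[:185]=0; m[:]=m; 
m[:,:297]=0; m[215:]=0; m[:,320:]=0
q=w[m]; print(len(q),q.min(0),q.max(0)); print(cv2.minAreaRect(q[:,:2].astype(np.float32)*1000))
```

```text
[[456.95228112   0.         328.31831423]
 [  0.         456.95228112 198.45043326]
 [  0.           0.           1.        ]]
305 201 [0.4926 0.1273 0.0632]
300 201 [0.4935 0.1438 0.0573]
309 193 [0.52   0.1148 0.0565]
305 171 [0.596  0.1289 0.0437]
280 190 [0.5291 0.2088 0.0607]
432 211 [ 0.4542 -0.2717  0.1076]
204 220 [0.4283 0.4437 0.0881]
440 160 [ 0.6428 -0.3293  0.0062]
195 [0.46780964 0.11462319 0.05008217] [0.52725976 0.15407692 0.06173673]
((497.6054992675781, 134.82749938964844), (39.79556655883789, 58.646339416503906), 88.10125732421875)
```

View pics/t1c.png

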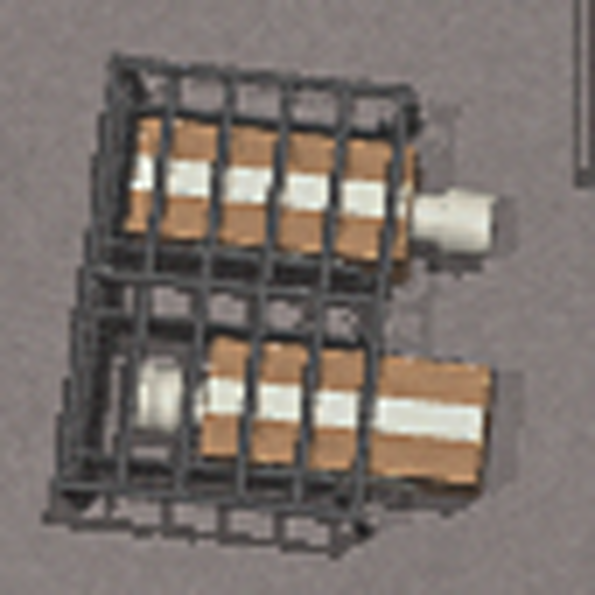

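Run:
```python
from h import *
f=lambda a,b,z: atz('t1',(a+.5)/7-.5+240,(b+.5)/7-.5+140,z)
for n,a,b,z in [('e1',490,365,.056),('e2',481,483,.056),('m1',375,357,.056),('m2',368,476,.056),('rackF1',408,95,.069),('rackF2',360,495,.069),('rackB1',115,65,.069),('rackB2',62,490,.069),('nfr1',415,145,.056),('nfr2',405,260,.056),('cap',490,222,.028)]: print(n,f(a,b,z).round(4))
for u,v in [(325,165),(369,163)]: print('teal',atz('t1',u,v,.069).round(3))
```

```text
e1 [0.5243 0.113  0.056 ]
e2 [0.4689 0.1168 0.056 ]
m1 [0.5281 0.1665 0.056 ]
m2 [0.4722 0.1691 0.056 ]
rackF1 [0.65   0.1515 0.069 ]
rackF2 [0.4616 0.1717 0.069 ]
rackB1 [0.6644 0.2886 0.069 ]
rackB2 [0.4639 0.308  0.069 ]
nfr1 [0.6293 0.1488 0.056 ]
nfr2 [0.5741 0.153  0.056 ]
cap [0.5985 0.1143 0.028 ]
teal [0.61  0.063 0.069]
teal [ 0.617 -0.081  0.069]
```

```bash
R='[87,513,-569,0,-1.124]'; python3 -m inch '[[87,513,-569,0,-1.124],[87,513,-569,0,-1.124],[87,513,-569,0,-1.124],[87,513,-569,0,-1.124],[87,513,-569,0,-1.124],[87,513,-569,0,-1.124],[87,513,-569,0,-1.124],[87,513,-569,0,-1.124]]'
cat >> h.py <<'E'
def go(x,y,z,yaw):
    "rows needed: tool shift mm and roll rad to reach TCP pos and tool-x yaw deg"
    s=bot.read_state(); R=np.array(s['tcp_rot']); d=R.T@(np.array([x,y,z])-s['position'])*1000
    cy=np.degrees(np.arctan2(R[1,0],R[0,0])); r=(cy-yaw+180)%360-180
    print('t',s['time_s'],'yaw',cy.round(2),'pos',np.round(s['position'],4),'q1,q6',s['joint_positions'][0],s['joint_positions'][5],'F',np.round(s['force'],1),'op',round(s['opening']*87,1)); print('shift',d.round(1),'roll',np.radians(r).round(4), 'or', np.radians(r-np.sign(r)*360).round(4))
E
python3 -c "
from h import *
go(.498,.137,.15,86)"
```

```text
time_s: 0.9
position: [0.3697, -0.2043, 0.2226]
tcp_rot: [[0.066, 0.998, -0.0], [0.998, -0.066, 0.002], [0.002, -0.001, -1.0]]
force: [0.9, -0.3, 0.2]
opening: 1.002
t 0.9 yaw 86.19 pos [ 0.3697 -0.2043  0.2226] q1,q6 -44.212927105632446 -40.45493617423452 F [ 0.9 -0.3  0.2] op 87.2
shift [348.9 105.4  73.3] roll 0.0034 or -6.2798
```

```bash
python3 -m inch '[[87,349,105,73,0],[87,349,105,73,0],[87,349,105,73,0],[87,349,105,73,0],[87,349,105,73,0],[87,349,105,73,0],[87,349,105,73,0],[87,349,105,73,0]]'; python3 -c "
from h import *
snap('wrist','w1'); snap('top','t2')
go(.498,.137,.018,86)"
```

```text
time_s: 1.7
position: [0.4982, 0.1407, 0.1493]
tcp_rot: [[0.063, 0.998, -0.001], [0.998, -0.063, 0.003], [0.003, -0.001, -1.0]]
force: [0.2, -0.3, -0.7]
opening: 1.005
t 1.8 yaw 86.46 pos [0.498  0.14   0.1494] q1,q6 3.221559059714557 6.634262919967384 F [-0.4 -0.4  0.2] op 87.2
shift [ -3.4   0.3 131.4] roll 0.008 or -6.2752
```

View pics/w1.png

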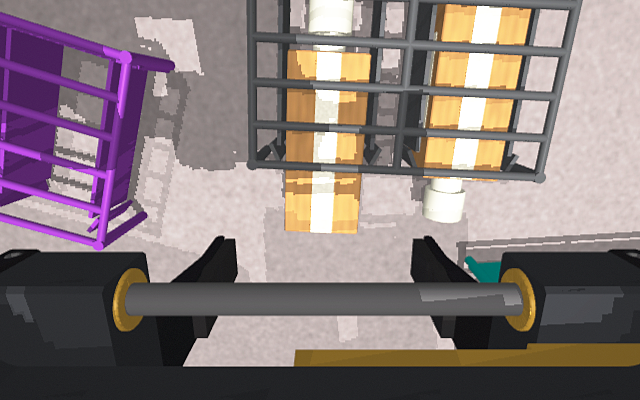

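Run:
```python
from h import *
for n,u,v,z in [('e1',358,232,.056),('e2',285,230,.056),('m1',362,180,.056),('m2',287,176,.056),('rf1',540,178,.069),('rf2',252,166,.069),('rb1',575,5,.069),('nf1',505,181,.056),('nf2',420,179,.056)]: print(n,atz('w1',u,v,z).round(4))
```

```text
e1 [0.5239 0.1142 0.056 ]
e2 [0.4679 0.1194 0.056 ]
m1 [0.5284 0.1551 0.056 ]
m2 [0.4734 0.1617 0.056 ]
rf1 [0.6513 0.1519 0.069 ]
rf2 [0.4514 0.1732 0.069 ]
rb1 [0.6611 0.2603 0.069 ]
nf1 [0.6336 0.1477 0.056 ]
nf2 [0.571  0.1532 0.056 ]
```

```bash
python3 -m inch '[[87,-3,0,50,0.03],[87,-3,0,100,0.03],[87,-3,0,130,0.03],[87,-3,0,131,0.03],[50,-3,0,131,0.03],[50,-3,0,131,0.03],[50,-3,0,131,0.03],[50,-3,0,131,0.03]]'; python3 -c "
from h import *
go(.481,-.035,.018,84.6)"
```

```text
time_s: 2.6
position: [0.4988, 0.1373, 0.02]
tcp_rot: [[0.092, 0.996, 0.002], [0.996, -0.092, 0.003], [0.003, 0.002, -1.0]]
force: [-0.0, -0.8, 0.6]
opening: 0.723
t 2.6 yaw 84.74 pos [0.4988 0.1373 0.02  ] q1,q6 2.9113338786062597 7.937460349667636 F [-0.  -0.8  0.6] op 62.9
shift [-173.2   -1.9    1.5] roll 0.0024 or -6.2807
```

```bash
python3 -m inch '[[40,0,0,0,0],[40,0,0,0,0],[40,-5,0,0,0],[40,-20,0,0,0],[40,-40,0,0,0],[40,-60,0,0,0],[40,-80,0,0,0],[40,-90,0,0,0]]'; python3 -c "
from h import *
go(.481,-.035,.018,84.6); snap('top','t3')"
```

```text
time_s: 3.4
position: [0.4918, 0.0472, 0.0207]
tcp_rot: [[0.095, 0.995, 0.006], [0.995, -0.095, 0.004], [0.004, 0.005, -1.0]]
force: [1.3, 7.1, 8.0]
opening: 0.641
t 3.4 yaw 84.56 pos [0.4918 0.0472 0.0207] q1,q6 -7.66648384702718 -2.6807814023167302 F [1.3 7.1 8. ] op 55.7
shift [-82.9  -3.    2.4] roll -0.0008 or 6.2824
```

Gripped (55.7 mm) and moving. Keep pulling, then let go.

```bash
python3 -m inch '[[40,-20,0,0,0],[40,-40,0,0,0],[40,-60,0,0,0],[40,-60,0,0,0],[40,-60,0,0,0],[87,-60,0,0,0],[87,-60,0,0,0],[87,-60,0,0,0]]'; python3 -m inch '[[87,0,0,0,0],[87,0,0,0,0],[87,0,0,0,0],[87,0,0,0,0],[87,0,0,-20,0],[87,0,0,-60,0],[87,0,0,-100,0],[87,0,0,-110,0]]';python3 -c "
from h import *
go(.481,-.035,.018,84.6); snap('top','t4'); snap('wrist','w4')
p=load('t4')[0][130:230,240:380,::-1]; q=cv2.resize(p,(560,400),interpolation=cv2.INTER_CUBIC)
r=cv2.resize(load('w4')[0][:,:,::-1],(320,200)); q[0:200,0:0]=0
cv2.imwrite('pics/t4c.png',np.vstack([q,cv2.resize(load('w4')[0][:310,:,::-1],(560,200))[:200]]))"
```

```text
time_s: 4.25
position: [0.4858, -0.0126, 0.0203]
tcp_rot: [[0.094, 0.996, 0.005], [0.996, -0.094, 0.004], [0.004, 0.004, -1.0]]
force: [-0.2, 0.3, -0.4]
opening: 0.829
time_s: 5.05
position: [0.4875, -0.0136, 0.1338]
tcp_rot: [[0.094, 0.996, 0.012], [0.996, -0.094, 0.002], [0.003, 0.012, -1.0]]
force: [0.3, -0.9, -0.0]
opening: 1.004
t 5.05 yaw 84.61 pos [ 0.4875 -0.0136  0.1338] q1,q6 -14.922692756601524 -9.802653185147037 F [ 0.3 -0.9 -0. ] op 87.3
shift [-22.3  -5.8 115.7] roll 0.0002 or -6.283
```

View pics/t4c.png

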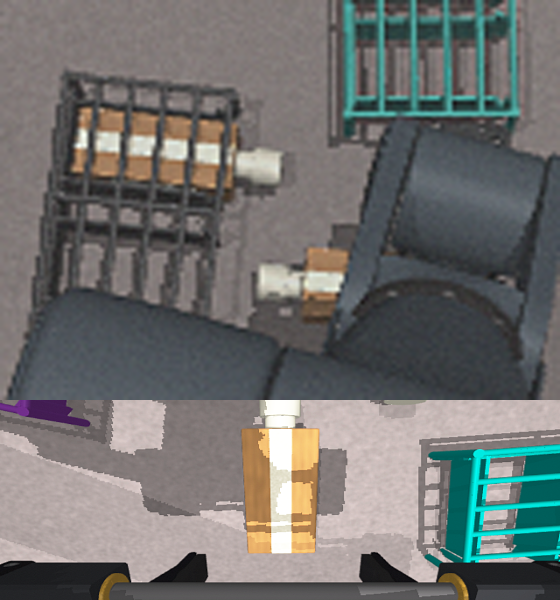

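```bash
cat >> h.py <<'E'
def box(fn,c,r=.11,zl=.05,zh=.062):
    w=cloud(fn); d=load(fn)[1]
    m=(w[...,2]>zl)&(w[...,2]<zh)&(np.hypot(w[...,0]-c[0],w[...,1]-c[1])<r)&(d>0)
    n,l,st,ce=cv2.connectedComponentsWithStats(m.astype(np.uint8))
    k=1+st[1:,4].argmax(); q=w[l==k]
    R=cv2.minAreaRect(q[:,:2].astype(np.float32)*1000); (cx,cy),(a,b),t=R
    if a>b: t+=90   # short-side dir yaw
    t=(t+90)%180-90
    print(fn,'n',len(q),'ctr',round(cx,1),round(cy,1),'size',round(a,1),round(b,1),'yaw(short)',round(t,2),'z',np.median(q[:,2]).round(4)); return R
E
python3 -c "
from h import *
box('w4',(.49,.02)); box('t4',(.49,.02)); box('w1',(.5,.14),.06)
R=load('w4')"
```

```text
w4 n 16024 ctr 491.2 29.1 size 129.5 56.1 yaw(short) -5.19 z 0.0574
t4 n 153 ctr 497.3 78.5 size 32.5 59.1 yaw(short) 76.12 z 0.0565
w1 n 4525 ctr 497.5 140.4 size 48.5 56.2 yaw(short) 83.73 z 0.0573
```

```bash
python3 -c "
from h import *
go(.4912,.0291,.02,84.8)"
```

```text
t 5.15 yaw 84.61 pos [ 0.4864 -0.0133  0.1319] q1,q6 -14.924217405164907 -9.807021334381082 F [0.3 0.4 0.5] op 86.8
shift [ 42.3  -0.2 112.1] roll -0.0032 or 6.2799
```

```bash
python3 -m inch '[[87,42,0,10,0],[87,42,0,60,0],[87,42,0,105,0],[87,42,0,112,0],[40,42,0,112,0],[40,42,0,112,0],[40,42,0,112,0],[40,42,0,112,0]]'; python3 -m inch '[[40,0,0,0,0],[40,0,0,0,0],[40,0,0,0,0],[40,0,0,-5,0],[40,0,0,-15,0],[40,-10,0,-15,0],[40,-20,0,-15,0],[40,-30,0,-15,0]]'; python3 -c "
from h import *
go(.4912,.0,.02,84.8)"
```

```text
time_s: 5.95
position: [0.4927, 0.0284, 0.0219]
tcp_rot: [[0.094, 0.995, 0.013], [0.996, -0.094, 0.002], [0.003, 0.013, -1.0]]
force: [-0.3, 0.0, 0.4]
opening: 0.721
time_s: 6.75
position: [0.4895, -0.0025, 0.0368]
tcp_rot: [[0.094, 0.995, 0.013], [0.996, -0.094, 0.002], [0.003, 0.013, -1.0]]
force: [-0.4, -0.4, -2.4]
opening: 0.641
t 6.75 yaw 84.59 pos [ 0.4895 -0.0025  0.0368] q1,q6 -13.569634567806398 -8.598330130397342 F [-0.4 -0.4 -2.4] op 55.8
shift [ 2.6  1.3 16.8] roll -0.0037 or 6.2795
```

```bash
python3 -m inch '[[40,0,0,0,0.06],[40,0,0,0,0.18],[40,0,0,0,0.32],[40,0,0,0,0.46],[40,0,0,0,0.6],[40,0,0,0,0.74],[40,0,0,0,0.88],[40,0,0,0,1.0]]'; python3 -m inch '[[40,0,0,0,0.14],[40,0,0,0,0.28],[40,0,0,0,0.42],[40,0,0,0,0.56],[40,0,0,0,0.7],[40,0,0,0,0.84],[40,0,0,0,0.97],[40,0,0,0,1.0]]';python3 -c "
from h import *
go(.4912,.0,.02,-83.4)"
```

```text
time_s: 7.55
position: [0.4892, -0.0034, 0.0364]
tcp_rot: [[0.892, 0.453, 0.012], [0.453, -0.892, 0.002], [0.011, 0.004, -1.0]]
force: [0.2, 0.7, -2.1]
opening: 0.645
time_s: 8.35
position: [0.4889, -0.0043, 0.0361]
tcp_rot: [[0.862, -0.508, 0.011], [-0.508, -0.862, 0.002], [0.009, -0.007, -1.0]]
force: [-0.2, 0.5, -3.3]
opening: 0.641
t 8.35 yaw -30.51 pos [ 0.4889 -0.0043  0.0361] q1,q6 -13.791930427808365 106.27984316863048 F [-0.2  0.5 -3.3] op 55.8
shift [-0.4 -4.7 16.1] roll 0.9231 or -5.3601
```

Finish the turn, lower, release, lift clear and turn the hand back half a turn.

```bash
python3 -m inch '[[40,0,0,0,0.14],[40,0,0,0,0.28],[40,0,0,0,0.42],[40,0,0,0,0.56],[40,0,0,0,0.7],[40,0,0,0,0.84],[40,0,0,0,0.93],[40,0,0,0,0.93]]'; python3 -m inch '[[40,0,0,6,0],[40,0,0,12,0],[40,0,0,16,0],[40,0,0,16,0],[87,0,0,16,0],[87,0,0,16,0],[87,0,0,16,0],[87,0,0,16,0]]'; python3 -m inch '[[87,0,0,0,0],[87,0,0,0,0],[87,0,0,-20,0],[87,0,0,-60,0],[87,0,0,-110,0],[87,0,0,-110,-0.12],[87,0,0,-110,-0.26],[87,0,0,-110,-0.4]]'; python3 -c "
from h import *
go(.49,-.1,.16,84.8)"
```

```text
time_s: 9.15
position: [0.4887, -0.0048, 0.0359]
tcp_rot: [[0.109, -0.994, 0.011], [-0.994, -0.109, 0.002], [-0.001, -0.011, -1.0]]
force: [0.2, -0.3, -3.7]
opening: 0.641
time_s: 9.95
position: [0.4887, -0.0048, 0.0195]
tcp_rot: [[0.11, -0.994, 0.01], [-0.994, -0.11, 0.002], [-0.001, -0.01, -1.0]]
force: [-0.8, 0.1, -0.2]
opening: 0.923
time_s: 10.75
position: [0.4877, -0.005, 0.1302]
tcp_rot: [[0.493, -0.87, 0.011], [-0.87, -0.493, 0.002], [0.004, -0.011, -1.0]]
force: [-0.1, 0.0, -0.3]
opening: 0.998
t 10.75 yaw -60.45 pos [ 0.4877 -0.005   0.1302] q1,q6 -13.911362584098306 136.2744753930729 F [-0.1  0.  -0.3] op 86.9
shift [ 83.9  44.5 -30. ] roll -2.5351 or 3.7481
```

```bash
python3 -m inch '[[60,20,10,-30,-0.15],[60,40,20,-30,-0.3],[60,60,30,-30,-0.45],[60,80,40,-30,-0.6],[60,84,44,-30,-0.75],[60,84,44,-30,-0.9],[60,84,44,-30,-1.05],[60,84,44,-30,-1.2]]'; python3 -m inch '[[60,0,0,0,-0.15],[60,0,0,0,-0.3],[60,0,0,0,-0.45],[60,0,0,0,-0.6],[60,0,0,0,-0.75],[60,0,0,0,-0.9],[60,0,0,0,-1.05],[60,0,0,0,-1.2]]'; python3 -m inch '[[60,0,0,0,-0.15],[60,0,0,0,-0.15],[60,0,0,0,-0.15]]'; python3 -c "
from h import *
go(.49,-.1,.16,84.8); snap('wrist','w5'); box('w5',(.49,0))"
```

```text
time_s: 11.55
position: [0.4902, -0.0999, 0.1598]
tcp_rot: [[0.989, 0.144, 0.011], [0.144, -0.99, 0.002], [0.011, -0.001, -1.0]]
force: [-0.5, 0.2, -0.9]
opening: 0.694
time_s: 12.35
position: [0.4898, -0.0998, 0.1596]
tcp_rot: [[0.224, 0.975, 0.01], [0.975, -0.224, 0.002], [0.005, 0.009, -1.0]]
force: [-0.5, -0.2, -0.1]
opening: 0.688
time_s: 12.65
position: [0.4897, -0.0997, 0.1595]
tcp_rot: [[0.078, 0.997, 0.01], [0.997, -0.078, 0.003], [0.003, 0.01, -1.0]]
force: [0.4, -0.5, -0.9]
opening: 0.689
t 12.65 yaw 85.5 pos [ 0.4897 -0.0997  0.1595] q1,q6 -24.572719035951085 -20.3870832531662 F [ 0.4 -0.5 -0.9] op 59.9
shift [-0.3  0.3 -0.5] roll 0.0123 or -6.2709
w5 n 12673 ctr 491.5 -12.7 size 56.1 113.7 yaw(short) 6.53 z 0.0574
```

View pics/w5.png

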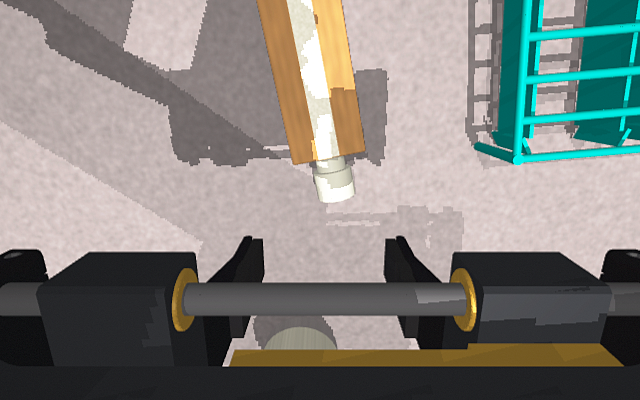

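Run:
```python
from h import *
for f in ('w1','t1','t3'):
    w=cloud(f); d=load(f)[1]
    m=(w[...,2]>.064)&(w[...,2]<.078)&(w[...,0]>.43)&(w[...,0]<.69)&(w[...,1]>.14)&(w[...,1]<.33)&(d>0)
    n,l,st,ce=cv2.connectedComponentsWithStats(cv2.dilate(m.astype(np.uint8),np.ones((3,3))))
    k=1+st[1:,4].argmax(); q=w[(l==k)&m]
    R=cv2.minAreaRect(q[:,:2].astype(np.float32)*1000); print(f,len(q),R,np.median(q[:,2]))
    for yaw in np.radians([-6.5,-6,-5.5,-5,-4.5]):
        X=q[:,:2]@[np.cos(yaw),np.sin(yaw)]; Y=q[:,:2]@[-np.sin(yaw),np.cos(yaw)]
        hx=np.histogram(X,bins=np.arange(.3,.8,.001))[0]; hy=np.histogram(Y,bins=np.arange(.1,.5,.001))[0]
        print(np.degrees(yaw).round(1),'sharp',(hx**2.).sum()/len(q),(hy**2.).sum()/len(q), 'front',np.percentile(Y,.5).round(4),'X',np.percentile(X,[.5,99.5]).round(4),'peaks',[(i+300,hx[i]) for i in np.argsort(hx)[::-1][:10]] if f=='w1' else '')
```

```text
w1 16676 ((556.2301635742188, 216.01199340820312), (114.79857635498047, 208.49612426757812), 84.39740753173828) 0.06963031200009419
-6.5 sharp 130.9824898057088 353.6352842408251 front 0.2225 X [0.4263 0.6308] peaks [(np.int64(626), np.int64(469)), (np.int64(627), np.int64(373)), (np.int64(526), np.int64(327)), (np.int64(625), np.int64(319)), (np.int64(431), np.int64(299)), (np.int64(527), np.int64(296)), (np.int64(430), np.int64(293)), (np.int64(628), np.int64(272)), (np.int64(528), np.int64(271)), (np.int64(429), np.int64(267))]
-6.0 sharp 131.12377068841448 351.22115615255456 front 0.2178 X [0.4287 0.6331] peaks [(np.int64(628), np.int64(463)), (np.int64(629), np.int64(428)), (np.int64(528), np.int64(317)), (np.int64(630), np.int64(302)), (np.int64(433), np.int64(301)), (np.int64(432), np.int64(295)), (np.int64(530), np.int64(283)), (np.int64(529), np.int64(282)), (np.int64(531), np.int64(272)), (np.int64(431), np.int64(265))]
-5.5 sharp 127.95742384264811 325.53981770208685 front 0.2126 X [0.431  0.6356] peaks [(np.int64(631), np.int64(444)), (np.int64(632), np.int64(353)), (np.i
[... 1455 characters left out ...]
888888889 12.50354609929078 front 0.2067 X [0.4342 0.6399] peaks 
-4.5 sharp 5.796690307328605 11.40661938534279 front 0.2012 X [0.4363 0.6427] peaks 
t3 214 ((636.6824340820312, 221.84036254882812), (141.6315155029297, 53.62288284301758), 81.86984252929688) 0.0691194293053411
-6.5 sharp 6.906542056074766 3.4953271028037385 front 0.2222 X [0.5811 0.6325] peaks 
-6.0 sharp 6.850467289719626 3.383177570093458 front 0.2169 X [0.583 0.635] peaks 
-5.5 sharp 6.093457943925234 3.392523364485981 front 0.2115 X [0.5849 0.6378] peaks 
-5.0 sharp 6.196261682242991 3.383177570093458 front 0.206 X [0.5868 0.6408] peaks 
-4.5 sharp 5.878504672897196 3.5046728971962615 front 0.2006 X [0.5886 0.6437] peaks
```

```bash
python3 -c "
from h import *
go(.4951,-.0443,.021,96.5)"
```

```text
t 12.7 yaw 85.53 pos [ 0.4897 -0.0997  0.1596] q1,q6 -24.570194818513016 -20.407906803498413 F [ 0.   0.6 -0.4] op 59.9
shift [ 55.2  -0.3 138.8] roll -0.1915 or 6.0917
```

```bash
python3 -m inch '[[87,40,0,0,-0.14],[87,55,0,20,-0.19],[87,55,0,60,-0.19],[87,55,0,100,-0.19],[87,55,0,132,-0.19],[87,55,0,139,-0.19],[40,55,0,139,-0.19],[40,55,0,139,-0.19]]'; python3 -m inch '[[40,0,0,0,0],[40,0,0,0,0],[40,0,0,0,0],[40,0,0,0,0],[40,0,0,0,0],[40,0,0,-2,0],[40,0,0,-3,0]]'; python3 -c "
from h import *
Y=.04;X=.4803;c,s=.9943,-.1063
go(X*c-Y*s,X*s+Y*c,.0225,83.9)"
```

```text
time_s: 13.5
position: [0.4963, -0.0449, 0.0218]
tcp_rot: [[-0.111, 0.994, 0.012], [0.994, 0.111, 0.002], [0.001, 0.012, -1.0]]
force: [-0.1, -0.4, -0.2]
opening: 0.893
time_s: 14.2
position: [0.4964, -0.0449, 0.025]
tcp_rot: [[-0.111, 0.994, 0.013], [0.994, 0.111, 0.002], [0.0, 0.013, -1.0]]
force: [0.5, -0.1, -4.4]
opening: 0.639
t 14.2 yaw 96.35 pos [ 0.4964 -0.0449  0.025 ] q1,q6 -18.235588705400477 -25.133136972452526 F [ 0.5 -0.1 -4.4] op 55.6
shift [ 35.  -10.9   2.3] roll 0.2174 or -6.0658
```

```bash
python3 -m inch '[[40,10,-3,0,0.06],[40,20,-6,0,0.12],[40,30,-9,0,0.18],[40,35,-11,0,0.217],[40,35,-11,0,0.217],[40,35,-11,0,0.217]]'; python3 -c "
from h import *
snap('wrist','w6'); box('w6',(.485,.03))
Y=.09;X=.4803;c,s=.9943,-.1063
go(X*c-Y*s,X*s+Y*c,.0225,83.9)
w=cloud('w6');d=load('w6')[1]
m=(w[...,2]>.064)&(w[...,2]<.075)&(w[...,0]>.43)&(w[...,0]<.69)&(w[...,1]>.14)&(w[...,1]<.33)&(d>0)
q=w[m][:,:2]@np.array([[c,-s],[s,c]]);print(len(q),np.percentile(q,[.5,99.5],axis=0))"
```

```text
time_s: 14.8
position: [0.4819, -0.0114, 0.0248]
tcp_rot: [[0.105, 0.994, 0.013], [0.994, -0.105, 0.002], [0.003, 0.013, -1.0]]
force: [0.1, -0.2, -3.4]
opening: 0.639
w6 n 43180 ctr 487.6 43.2 size 103.6 79.1 yaw(short) -5.29 z 0.0592
t 14.85 yaw 83.96 pos [ 0.4822 -0.0116  0.0248] q1,q6 -14.864415665918557 -9.334998341160938 F [ 0.5 -0.2 -3.3] op 56.0
shift [50.3 -0.4  2.5] roll 0.001 or -6.2821Traceback (most recent call last):
  File "<string>", line 8, in <module>
    q=w[m][:,:2]@np.array([[c,-s],[s,c]]);print(len(q),np.percentile(q,[.5,99.5],axis=0))
                                                       ~~~~~~~~~~~~~^^^^^^^^^^^^^^^^^^^^
    return _quantile_unchecked(
        a, q, axis, out, overwrite_input, method, keepdims, weights)
    return _ureduce(a,
                    func=_quantile_ureduce_func,
    ...<5 lines>...
                    overwrite_input=overwrite_input,
                    method=method)
    r = func(a, **kwargs)
    result = _quantile(arr,
                       quantiles=q,
    ...<2 lines>...
                       out=out,
                       weights=wgt)
    slices_having_nans = np.isnan(arr[-1, ...])
                                  ~~~^^^^^^^^^
IndexError: index -1 is out of bounds for axis 0 with size 0
```

View pics/w6.png

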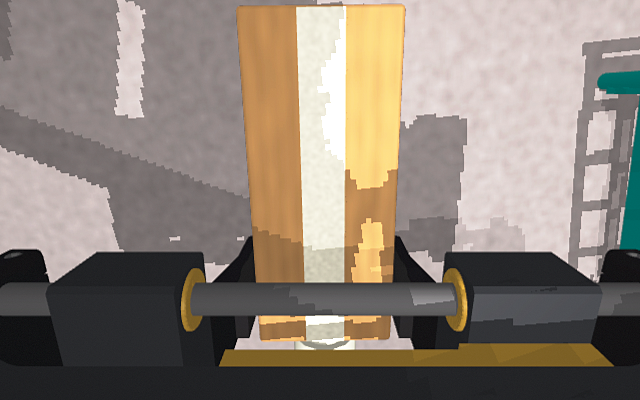

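```bash
python3 -m inch '[[40,15,0,1,0],[40,30,0,2,0],[40,45,0,2,0],[40,60,0,2,0],[40,75,0,2,0],[40,85,0,2,0],[40,95,0,2,0],[40,95,0,2,0]]'; python3 -c "
from h import *
Y=.19;X=.4803;c,s=.9943,-.1063
snap('top','t6');go(X*c-Y*s,X*s+Y*c,.0225,83.9)"
```

```text
time_s: 15.65
position: [0.4924, 0.0837, 0.0231]
tcp_rot: [[0.104, 0.994, 0.014], [0.995, -0.104, 0.002], [0.003, 0.013, -1.0]]
force: [-0.2, 0.0, -2.0]
opening: 0.642
t 15.7 yaw 84.02 pos [0.4922 0.0832 0.023 ] q1,q6 -3.337570155702247 2.424904120839461 F [-0.8 -1.  -2.7] op 55.7
shift [55.  -0.2  0.7] roll 0.0021 or -6.2811
```

```bash
python3 -m inch '[[40,10,0,0.5,0],[40,20,0,0.5,0],[40,30,0,0.5,0],[40,40,0,0.5,0],[40,50,0,0.5,0],[40,50,0,1,0]]'; python3 -c "
from h import *
print(bot.read_state()['force'],bot.read_state()['position'])"
```

```text
time_s: 16.3
position: [0.4979, 0.1347, 0.0229]
tcp_rot: [[0.104, 0.995, 0.014], [0.995, -0.104, 0.003], [0.004, 0.014, -1.0]]
force: [-0.9, 1.9, 11.9]
opening: 0.642
[-0.92629829  1.93060102 11.93610628] [0.49786175 0.13472936 0.02291378]
```

```bash
python3 -m inch '[[40,0,0,-1,0],[87,0,0,-1,0],[87,0,0,-1,0],[87,0,0,-1,0],[87,0,0,-1,0],[87,0,0,-1,0],[87,0,0,-30,0],[87,0,0,-70,0]]'; python3 -m inch '[[87,-20,0,-40,0],[87,-60,0,-40,0],[60,-90,0,-40,0],[60,-90,0,-40,0],[60,-90,0,-40,0]]'
python3 - <<'E'
from h import *
snap('wrist','w7'); R=box('w7',(.5,.14),.05); print(cv2.boxPoints(R))
c,s=.9943,-.1063
w=cloud('w7');d=load('w7')[1]
m=(w[...,2]>.064)&(w[...,2]<.075)&(w[...,0]>.43)&(w[...,0]<.69)&(w[...,1]>.14)&(w[...,1]<.33)&(d>0)
q=w[m][:,:2]@np.array([[c,-s],[s,c]]);print(len(q),np.percentile(q,[.5,99.5],axis=0))
go(.5,.1,.011,84)
E
```

```text
time_s: 17.1
position: [0.4951, 0.1342, 0.0918]
tcp_rot: [[0.104, 0.995, 0.009], [0.995, -0.104, 0.002], [0.003, 0.008, -1.0]]
force: [0.9, -0.6, -0.3]
opening: 0.999
time_s: 17.6
position: [0.4853, 0.0442, 0.1316]
tcp_rot: [[0.106, 0.994, 0.009], [0.994, -0.106, 0.003], [0.004, 0.008, -1.0]]
force: [-0.2, -0.1, -0.1]
opening: 0.811
w7 n 8553 ctr 499.0 140.4 size 56.3 56.2 yaw(short) -5.44 z 0.0574
[[468.3277   115.039825]
 [524.2882   109.70798 ]
 [529.6316   165.78958 ]
 [473.67108  171.12143 ]]
4382 [[0.42802029 0.21733781]
 [0.63305281 0.22440401]]
t 17.65 yaw 83.97 pos [0.4853 0.0448 0.1314] q1,q6 -8.03615769922642 -2.2259701740160884 F [ 0.3 -0.5 -1. ] op 66.6
shift [ 56.    7.9 120.7] roll -0.0006 or 6.2826
```

View pics/w7.png

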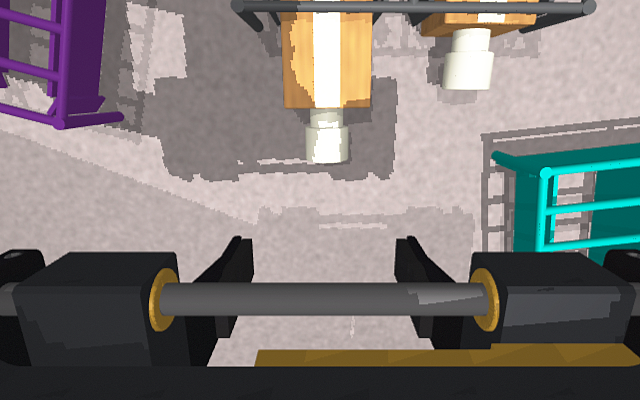

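```bash
python3 -c "
from h import *
go(.4938,.0865,.011,84.5)"; python3 -m inch '[[60,42,4,10,0],[60,42,4,50,0],[60,42,4,90,0],[60,42,4,115,0],[60,42,4,120,0],[60,42,4,120,0],[20,42,4,120,0],[20,42,4,120,0]]';  python3 -m inch '[[20,0,0,0,0],[20,0,0,0,0],[20,0,0,0,0],[20,0,0,0,0]]'; python3 -c "
from h import *
go(.4938+.053*.1063,.0865+.053*.9943,.011,83.9)"
```

```text
t 17.65 yaw 83.97 pos [0.4853 0.0448 0.1314] q1,q6 -8.03615769922642 -2.2259701740160884 F [ 0.3 -0.5 -1. ] op 66.6
shift [ 41.9   3.1 120.6] roll -0.0093 or 6.2739
time_s: 18.45
position: [0.4957, 0.0866, 0.013]
tcp_rot: [[0.105, 0.994, 0.011], [0.994, -0.105, 0.003], [0.004, 0.011, -1.0]]
force: [-0.5, 0.0, -0.1]
opening: 0.585
time_s: 18.85
position: [0.4956, 0.0866, 0.0137]
tcp_rot: [[0.104, 0.994, 0.011], [0.995, -0.104, 0.003], [0.004, 0.011, -1.0]]
force: [-1.4, 0.0, 6.2]
opening: 0.363
t 18.85 yaw 84.0 pos [0.4956 0.0866 0.0137] q1,q6 -2.9495439129590855 2.7342349613532027 F [-1.4  0.   6.2] op 31.5
shift [52.7 -1.7  2.9] roll 0.0018 or -6.2814
```

Cap gripped (31.5 mm). Slide in along the bay.

```bash
python3 -m inch '[[20,8,0,0,0],[20,16,0,0,0],[20,24,0,0,0],[20,32,-0.5,0,0],[20,40,-1,0,0],[20,45,-1,0,0],[20,48,-1,0,0]]'; python3 -m inch '[[20,2,0,0,0],[20,4,0,0,0]]'; python3 -c "
from h import *
go(.4938+.053*.1063,.0865+.053*.9943,.011,83.9)"
```

```text
time_s: 19.55
position: [0.4994, 0.1351, 0.0138]
tcp_rot: [[0.104, 0.995, 0.011], [0.995, -0.104, 0.002], [0.004, 0.011, -1.0]]
force: [-0.7, -1.6, 0.8]
opening: 0.356
time_s: 19.75
position: [0.4998, 0.1392, 0.0138]
tcp_rot: [[0.104, 0.995, 0.011], [0.995, -0.104, 0.002], [0.004, 0.011, -1.0]]
force: [0.6, -2.4, 0.5]
opening: 0.359
t 19.75 yaw 84.05 pos [0.4998 0.1392 0.0138] q1,q6 3.147273629131869 8.923894640448774 F [ 0.6 -2.4  0.5] op 31.2
shift [-0.  -0.4  2.8] roll 0.0027 or -6.2805
```

```bash
python3 -m inch '[[20,1,0,0,0],[20,2,0,0,0],[20,2,0,0,0]]'
```

```text
time_s: 20.05
position: [0.5, 0.1412, 0.0138]
tcp_rot: [[0.104, 0.995, 0.011], [0.995, -0.104, 0.003], [0.004, 0.011, -1.0]]
force: [0.5, -1.4, -0.0]
opening: 0.363
```

```bash
python3 -m inch '[[20,1,0,0,0],[20,2,0,0,0],[20,2,0,0,0]]';python3 -m inch '[[20,1,0,0,0],[20,1,0,0,0]]'
```

```text
time_s: 20.35
position: [0.5001, 0.1427, 0.0138]
tcp_rot: [[0.104, 0.995, 0.011], [0.995, -0.104, 0.002], [0.003, 0.01, -1.0]]
force: [-0.3, -5.5, 0.4]
opening: 0.361
time_s: 20.55
position: [0.5001, 0.1428, 0.0138]
tcp_rot: [[0.103, 0.995, 0.01], [0.995, -0.103, 0.001], [0.002, 0.01, -1.0]]
force: [-0.5, -7.6, 1.5]
opening: 0.359
```

Stop plate reached (force rises, no more travel). Release, lift, back off, check.

```bash
python3 -m inch '[[20,0,0,0,0],[60,0,0,0,0],[60,0,0,0,0],[60,0,0,0,0],[60,0,0,0,0],[60,0,0,-20,0],[60,0,0,-60,0],[60,0,0,-110,0]]'; python3 -m inch '[[60,-40,0,-30,0],[60,-80,0,-30,0],[60,-95,0,-30,0],[60,-95,0,-30,0]]'
python3 - <<'E'
from h import *
snap('wrist','w8'); c,s=.9943,-.1063
w=cloud('w8');d=load('w8')[1]
def st(n,m):
    q=w[m&(d>0)][:,:2]@np.array([[c,-s],[s,c]]);print(n,len(q),np.percentile(q,[.5,99.5],axis=0).round(4).tolist())
z=w[...,2];x,y=w[...,0],w[...,1]; reg=(x>.43)&(x<.69)&(y>.1)&(y<.33)
st('rack',reg&(z>.066)&(z<.075)); st('carton top',(z>.054)&(z<.0605)&(x>.46)&(x<.535)&(y>.12)&(y<.31))
st('neigh top',(z>.054)&(z<.0605)&(x>.565)&(x<.64)&(y>.12)&(y<.31))
st('cap',(z>.03)&(z<.046)&(x>.47)&(x<.53)&(y>.08)&(y<.168))
E
```

```text
time_s: 21.35
position: [0.4974, 0.1427, 0.1234]
tcp_rot: [[0.103, 0.995, 0.005], [0.995, -0.103, 0.0], [0.001, 0.005, -1.0]]
force: [1.0, 0.6, -1.2]
opening: 0.687
time_s: 21.75
position: [0.4875, 0.0465, 0.1538]
tcp_rot: [[0.106, 0.994, 0.006], [0.994, -0.106, 0.0], [0.001, 0.006, -1.0]]
force: [-0.9, 0.0, -0.0]
opening: 0.69
rack 3905 [[0.4278, 0.2177], [0.633, 0.2312]]
carton top 1200 [[0.4414, 0.2202], [0.5091, 0.2343]]
neigh top 2106 [[0.5446, 0.2142], [0.6182, 0.2343]]
cap 2204 [[0.4673, 0.1828], [0.5071, 0.2216]]
```

View pics/w8.png

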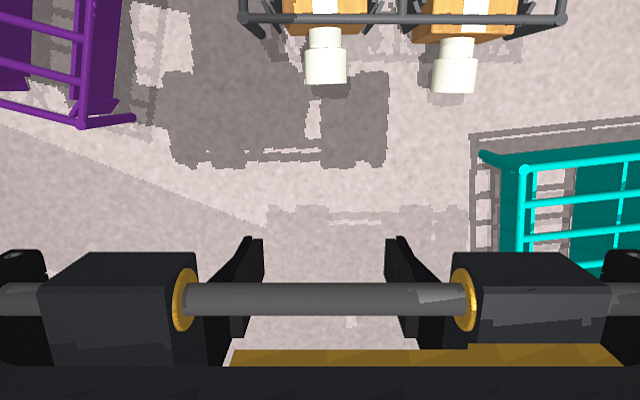

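Run:
```python
from h import *
P=[atz('w8',u,v,.056) for u,v in [(283,32),(367,37)]]; c,s=.9943,-.1063
for p in P: print(p.round(4),'X',round(p[0]*c+p[1]*s,4),'Y',round(-p[0]*s+p[1]*c,4))
w=cloud('w8'); m=(w[...,2]>.036)&(w[...,2]<.046)&(w[...,0]>.47)&(w[...,0]<.53)&(w[...,1]>.08)&(w[...,1]<.152)
X=w[m][:,0]*c+w[m][:,1]*s; print('cap X',np.percentile(X,[2,98]).round(4), 'bay .4805')
print(bot.read_state()['force']); bot.hand_in()
```

```text
[0.4745 0.1655 0.056 ] X 0.4542 Y 0.215
[0.5301 0.1565 0.056 ] X 0.5105 Y 0.212
cap X [0.4692 0.4965] bay .4805
[ 0.177339    0.0682081  -0.37763125]
the job is handed in; nothing more can be done
```

The carton is back in its bay the right way round, spout facing out, and I handed the job in at about 22 s of the 72 s allowed. No verdict is reported.

I pulled the carton out by its plain end, put it down and let go. I then took a fresh grip at its middle, turned it about 168° and put it down again. A third grip near the spout end straightened it and slid it most of the way in. Last, I gripped the spout cap and pushed until it met the stop plate: the push force rose to about 8 N and travel stopped.

**Last checks, from the wrist camera before handing in:**
- **Sideways:** the panel and cap are about 2 mm off the bay's centre line (limit 8 mm).
- **Depth:** the two readings of the front panel disagree. Depth data puts it 2–3 mm inside the rack's front wire, while pixel corners put it 3–6 mm in front (limit 7 mm). I trust the first, because the carton was against the stop.
- **Angle:** the same rough pixel corners suggest about 3° of yaw relative to the rack (limit about 5.7°).
- **Released:** the fingers were open and clear, with no contact force on the arm.
- **Other objects:** the other carton looked undisturbed in the last picture. I did not measure the tin, jar or spanner again; the arm stayed well away from them near table height.

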